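# Slide the top sample carrier off the stack into the inspection seat and clamp it

### The job

On the sloped inspection stand, slide the top sample carrier sideways off the stack, without lifting it, along the rails and under the two retaining lips until it is fully home against the end stop; leave the carriers beneath it where they lie. Then swing the hold-down lever over and press it down until its foot rests on the carrier, and let go. Leave the other things on the table alone.

Things in the scene. Friction and masses are not known exactly. Their poses are not given: they have to be found in the camera images.
- deck: Black metal deck of the fixed stand, sloped 25 degrees, low edge towards the robot. Its axes slope with it: +X up the slope (away from the robot), +Y along the slide from stack to seat (to the robot's left), +Z square out of the slope. Origin: mid-stack, midway between the rails, level with the stage surface, 60 mm above the table. Deck sizes below are in this frame, mm.
- stack (a point): Middle of the magazine, at the deck's origin; axes as the deck's. The magazine holds the carriers between Y -31.5 and 31.5. Its rear wall (Y -37 to -31.5) is low, top at Z -4, so the rear end face (-Y) of the top carrier is free, with open air behind it. At Y 31.5 the stage block begins, 1 mm below the top carrier's underside: it stops the lower carriers from following.
- seat (a point): Centre of the seat on the stage surface, at deck X 0, Y 66, Z 0; axes as the deck's. A carrier fully home has its origin here, its front face on the end stop (face at Y 96, top at Z 8). Stage surface: Y 31.5 to 132, Z 0.
- rails (a point): Midpoint where the lips begin: deck X 0, Y 46, Z 0; axes as the deck's. Guide rails with inner faces at X +-31 run from Y -37 to 102, tops at Z 6. From Y 46 to 102 they are higher and carry bright retaining lips that reach in to X +-27.5 and lie at Z 13 to 16, so a carrier can enter only by sliding.
- lamp (a point): Middle of the dark LED bar light that is fixed over the stand and leans over it: deck X 96, Y 36, Z 146. The bar is 108 mm long (Y -18 to 90), 20 mm wide, 16 mm high. Its post (13 mm thick) rises square to the deck at X 93, Y 66. Straight above the stack a vertical tool meets the bar; a tool held square to the deck has 80 mm of room from the middle line to it.
- pivot (a point): Axis of the hold-down lever, at deck X 20, Y 116, Z 17; it runs along deck X; axes as the deck's. Its clevis fills X 11 to 29, Y 106 to 126, up to Z 24. The stand's foot ends at Y 147; the air beyond is free.
- clamp (a joint): Hold-down lever, rad. 0: arm along deck -Y, its foot on a seated carrier's margin. Grows as the arm swings up (+Z); at 1.57 it stands square out of the deck; range -0.06 to 1.9, starts 1.35 to 1.85. Stays where left (stiff hinge, 1 N at the knob). Arm: steel bar 8 mm wide (X), 6 mm thick, centred on the axis, 56 mm long; foot 46 mm from the axis. If down, it blocks the seat.
- clamp_knob (a point): Centre of the black ball knob, 13 mm across, at the arm's free end: 58 mm from the axis and 3 mm off the arm's centre line (on top of the arm when closed, on its +Y side when it stands open).
- carrier_top: Topmost of four equal square metal sample carriers, 60 x 60 x 10 mm, 70 to 120 g, with a die in a shallow pocket on top. Origin: centre of the underside; axes as the deck's (X up the slope, Y along the slide, Z out of the slope). It rests by its own weight against the low rail; 2 mm play between the rails.
- carrier_2: Second carrier from the top, same size; the top one lies flat on it. Same kind of frame.
- carrier_3: Third carrier from the top, same size.
- carrier_4: Lowest carrier, same size.
- tip_box: Bystander: flat grey box with clear lid, 45 x 62 x 16 mm, on the table right of the stand. Origin: centre of the underside.
- wafer_case: Bystander: round grey case, 73 mm across, 13 mm high, on the table left of the stand. Origin: centre of the underside.
- lens_cap: Bystander: black lens cap, 33 mm across, 13 mm high, on the table far left. Origin: centre of the underside.
- swab_jar: Bystander: white jar with a blue lid, 54 mm across, 70 mm high, at the table's left end. Origin: centre of the underside.
There are look-alikes about, which are no part of the job. What is shaped like the carrier_top but turquoise is not meant.

How it is judged:
By the outcome, as a careful person would: the job done as asked, in the order asked, and still so for the second after the job is handed in, with the robot touching nothing.
It also fails if it takes over 45 s, if anything falls off the work surface, if the arm or the gripper's body presses on something with over 40 N, if the wrist force passes 120 N, or if a joint passes its speed limit or range.

### The arm

A 7-joint arm with a two-finger parallel gripper is mounted at the origin on a cart in front of the work surface, level with it; the furniture and walls round the work are solid. World frame = base frame: x ahead of the robot, y to its left, z up, the work surface at z = 0. Lengths are in m, angles in rad, forces in N, time in s.
With the tool pointing down it reaches from about 0.4 to 0.85 m from the base axis. Payload 10.4 kg.
Tool frame: the origin (TCP) lies on the centre line of the jaws, within the pads' length; the fingertips stand 8 mm ahead of it and the grasp point (between the pads) lies 11 mm behind it; z points along the fingers, y is the direction in which the jaws open and shut (so a half turn about z gives the same grasp; the last joint's range is limited). The gripper opens to 85 mm and grips with 20 to 120 N. Pads are 22 mm wide; open, the fingers measure 114 mm over their backs; the gripper's body (76 mm by 85 mm) begins 54 mm behind the grasp point. The pads swing forward as they close: fully open they stand 13 mm farther back than shut.
Start: joints at [1.287, 0.332, -0.065, 1.46, 0.022, 1.35, -0.088], TCP at [0.161, -0.604, 0.239] pointing down, gripper open.
Joint ranges: [-2.6, 2.6], [-0.5, 2.12], [-1.47, 1.34], [0.16, 2.42], [-1.27, 4.41], [0.06, 2.06], [-2.6, 2.6]. Speed limits (rad/s): [2.22, 2.22, 2.79, 2.79, 3.14, 3.14, 3.14].

### API

Orientations are given as a unit quaternion [x, y, z, w].
In Python, from workcell import manip gives the robot as it stands.
- The arm moves only by the tool arm_command, never from a script. Its argument "targets" is text: rows parted by semicolons, each of 6 numbers parted by spaces: the shift along the tool's x, y, z in mm, then the turn, a rotation vector about the tool's x, y, z in rad. A call has 1 to 5 rows; each row shifts and turns the commanded pose from where the row before left it, along the tool's axes as they then stand; what a row does not reach is not made up. A row lasts 1/8 s, in which the tool goes at most 62.5 mm and 10.7 degrees, less where a joint would pass 70% of its speed; a pose out of reach is approached as far as the arm can. A call is refused whole if a number of a shift passes 62.5 or a number of a turn 0.188, either way. A call with a gripper value outside its range is refused whole. "grip" is the finger opening in mm, from 0 to 85.4, set as the call begins (left out, the last holds). The fingers move at their own pace and stop on an object; "squeeze" is the grip in N (left out, the last holds). Time passes only in rows, so rows that do not move let the fingers close. It gives the time, the measured TCP pose, the force and the opening at its end, in the units of the state.
- manip.get_obs(): the state, without advancing time (a new reading comes with each control period).
- manip.camera(name): name is "side" or "top"; returns a dict with "frame" (480x640x3 uint8, red, green, blue), "vertical_fov" (degrees; the focal length in pixels is half the picture's height over the tangent of half this angle, whatever the lens; pixels are square), "cx", "cy" (the principal point, pixels), "distortion" ([k1, k2, p1, p2, k3] as OpenCV has them; the pictures are not rectified), "rvec" (rotation vector, rad) and "tvec" (3), from world to camera coordinates, as OpenCV has them. Camera axes: x right, y down, z forward; pixel columns grow to the right and rows downward; lengths in m; the calibration is good to about 2 mm. A picture is of the moment at which its call begins. There is no depth.
- manip.hand_in(): hands the job in, once; it reports no verdict.
Trained networks look in a picture, given as the dict that the camera call returned (one of the last four; its "shot" number tells which), for a name from the list of things; names that differ only in an ending like _2 or _b are one class to them, and where a whole thing is asked for, a point or a joint stands for the part that bears it (a point fixed in the world has none). Each returns a list of dicts, best first, with "p" (0 to 1); they miss things now and then, are a little off and sometimes report something else, mostly with a low value. They report only what shows in the picture. A call takes as long as a camera call. They do not tell look-alikes from the thing itself.
- manip.search_frame(picture, name): "xyz" ([x, y, z] in m, in the coordinates of the camera as it stood for that picture, good to about 4 mm: the middle of the surface that is visible of it).
The state is a dict: "clock": time; "joint_pos": joint angles; "joint_velocities": joint speeds; "tau": joint torques, N m; "position": TCP position; "ee_rot": TCP orientation; "ft_force": force on the tool from outside, world axes, zero at the start; "torque": the same for the moment, N m; "grip_width": opening from 0.0 (shut) to 1.0 (fully open).
Only numpy, scipy, OpenCV 4.12 (cv2) and the standard library are available. Lean on these libraries where they do the work, as an engineer would, in place of code of your own. Each camera call takes 0.05 s, during which the arm holds its last target.

## Working session

There is one attempt and no reset: what is moved stays moved. The work goes in short steps, Python scripts to look and compute and a tool call to move; the robot and the scene stay as the last step left them, time stands still between calls to the robot, and variables do not carry over. Pictures are saved under pics/ and viewed, and the job is handed in when it is done.

Besides the shell and the picture viewer there is one more tool, called after "Call:" as name(argument=value, ...) on one line, values as JSON. arm_command: Moves the arm, as the interface text tells. Its arguments: {"type":"object","properties":{"targets":{"type":"string"},"grip":{"type":"number"},"squeeze":{"type":"number"}},"required":["targets"]}

```bash
ls -la; mkdir -p pics; python3 - <<'E'
from workcell import manip
import cv2
o=manip.get_obs(); print(o)
for n in("side","top"):
    c=manip.camera(n); cv2.imwrite(f"pics/{n}0.png",c["frame"][:,:,::-1])
    print({k:v for k,v in c.items() if k!="frame"})
    for t in("carrier_top","clamp","clamp_knob","deck","stack","seat","lamp"):
        try: print(n,t,manip.search_frame(c,t))
        except Exception as e: print(n,t,e)
    print(manip.get_obs()["clock"])
E
```

```text
total 12
drwxr-xr-x  3 agent agent 4096 Dec  6 14:56 .
drwxr-xr-x 23 root  root  4096 Dec  6 14:56 ..
drwxr-xr-x  2 agent agent 4096 Dec  6 14:56 pics
{'clock': 0.0, 'joint_pos': array([ 1.28739085,  0.33285401, -0.06469522,  1.46096704,  0.02160152,
        1.34992244, -0.08852554]), 'joint_velocities': array([ 0.00115382,  0.00148477, -0.00011094, -0.0010892 ,  0.00087682,
       -0.00147048,  0.00128951]), 'tau': array([-2.03128837e-05, -6.25440574e+01,  4.95010579e-02, -3.91603768e+01,
        1.62957399e-02,  9.94862407e-03,  3.03929630e-05]), 'position': array([ 0.16105371, -0.60349659,  0.2385148 ]), 'ee_rot': array([ 9.91509875e-01,  1.30029373e-01, -1.30727614e-04, -7.15797676e-04]), 'ft_force': array([ 0.29912223, -0.01935475,  0.07525889]), 'torque': array([0.00415505, 0.01027181, 0.01069445]), 'grip_width': 0.9933286734273902}
{'vertical_fov': 44.28277948955464, 'cx': 319.6294353324242, 'cy': 238.5551151212966, 'distortion': array([-0.19970386,  0.        ,  0.        ,  0.        ,  0.        ]), 'rvec': array([ 2.29168592,  0.85807371, -0.3271906 ]), 'tvec': array([-0.3
[... 437 characters left out ...]
54229, 'cy': 239.92437364730236, 'distortion': array([-0.19556293,  0.        ,  0.        ,  0.        ,  0.        ]), 'rvec': array([ 2.14330408, -2.10821453,  0.21182982]), 'tvec': array([-0.04738245,  0.45282815,  1.67115107]), 'shot': 2}
top carrier_top [{'xyz': [0.1243, 0.0011, 1.6892], 'p': 0.65}, {'xyz': [0.247, 0.0109, 1.7538], 'p': 0.6}, {'xyz': [0.0591, -0.016, 1.6929], 'p': 0.39}]
top clamp []
top clamp_knob [{'xyz': [0.0555, -0.0173, 1.6915], 'p': 0.5}]
top deck [{'xyz': [0.0597, -0.0183, 1.689], 'p': 0.64}]
top stack [{'xyz': [0.0562, -0.017, 1.692], 'p': 0.68}]
top seat [{'xyz': [0.059, -0.0157, 1.6911], 'p': 0.98}]
top lamp [{'xyz': [0.0534, -0.0219, 1.6932], 'p': 0.58}]
0.8
```

View pics/side0.png

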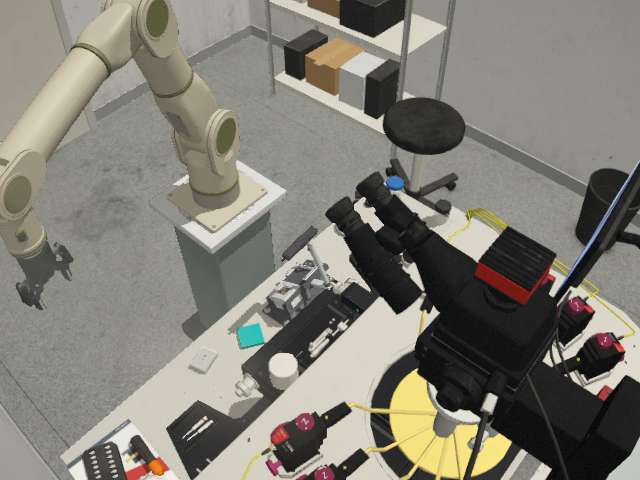

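View pics/top0.png

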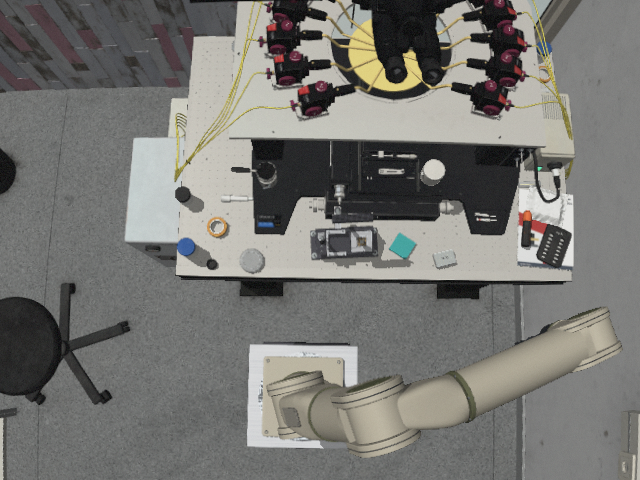

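The side view shows the stand at about (300,285), the turquoise decoy at (250,335) and the tip box at (203,360). The top view shows the stand at about (345,243). I'll zoom in on both.

```bash
cat > h.py <<'E'
import numpy as np, cv2
from workcell import manip
from scipy.spatial.transform import Rotation as R
def K(c):
    f=240/np.tan(np.radians(c["vertical_fov"]/2)); return np.array([[f,0,c["cx"]],[0,f,c["cy"]],[0,0,1.]])
def proj(c,P):
    return cv2.projectPoints(np.asarray(P,float).reshape(-1,3),c["rvec"],c["tvec"],K(c),c["distortion"])[0].reshape(-1,2)
def toworld(c,x):
    Rm=cv2.Rodrigues(c["rvec"])[0]; return Rm.T@(np.asarray(x)-c["tvec"])
def crop(c,name,x,y,w,h,s,pts=None):
    im=cv2.resize(c["frame"][y:y+h,x:x+w,::-1],None,fx=s,fy=s,interpolation=cv2.INTER_CUBIC)
    if pts is not None:
        for p in pts: cv2.circle(im,(int((p[0]-x+.5)*s),int((p[1]-y+.5)*s)),2,(0,0,255),-1)
    cv2.imwrite("pics/"+name,im)
def ray(c,uv):
    n=cv2.undistortPoints(np.array([[uv]],float),K(c),c["distortion"])[0,0]
    Rm=cv2.Rodrigues(c["rvec"])[0]; return -Rm.T@c["tvec"], Rm.T@np.array([n[0],n[1],1])
E
python3 - <<'E'
from h import *
for n,b in(("side",(230,220,120,90)),("top",(300,210,100,70))):
    c=manip.camera(n); crop(c,n+"1.png",*b,6 if n=="side" else 7)
    for t in("carrier_top","stack","tip_box","wafer_case"):
        print(n,t,[(toworld(c,d["xyz"]).round(4),d["p"]) for d in manip.search_frame(c,t)])
E
```

```text
side carrier_top [(array([ 0.4545, -0.2904,  0.0086]), 0.88)]
side stack [(array([ 0.4826, -0.1086,  0.08  ]), 0.61)]
side tip_box [(array([ 0.4181, -0.4235,  0.0197]), 0.56), (array([ 0.4831, -0.1044,  0.0795]), 0.25)]
side wafer_case [(array([ 0.4159, -0.4222,  0.018 ]), 0.53), (array([ 0.4816, -0.1054,  0.0771]), 0.35)]
top carrier_top [(array([ 0.4498, -0.2857,  0.0099]), 0.98), (array([ 0.4463, -0.1646,  0.0702]), 0.72)]
top stack [(array([ 0.4663, -0.0975,  0.0717]), 0.95)]
top tip_box []
top wafer_case [(array([0.3945, 0.1641, 0.0149]), 0.95)]
```

View pics/side1.png

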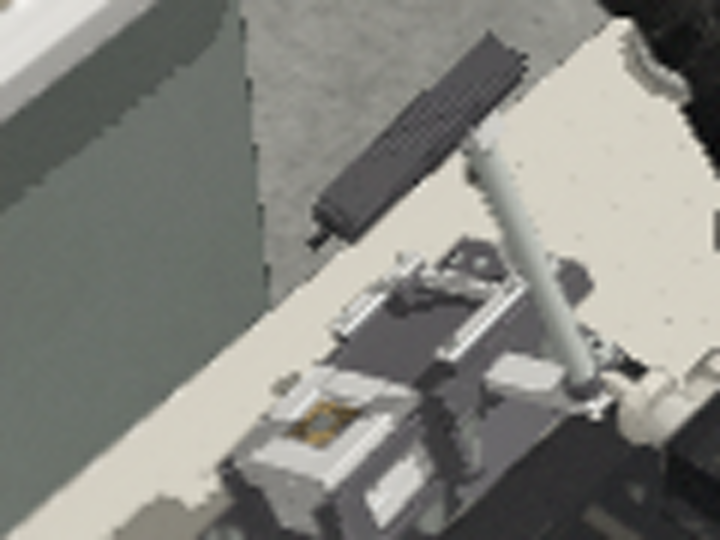

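View pics/top1.png

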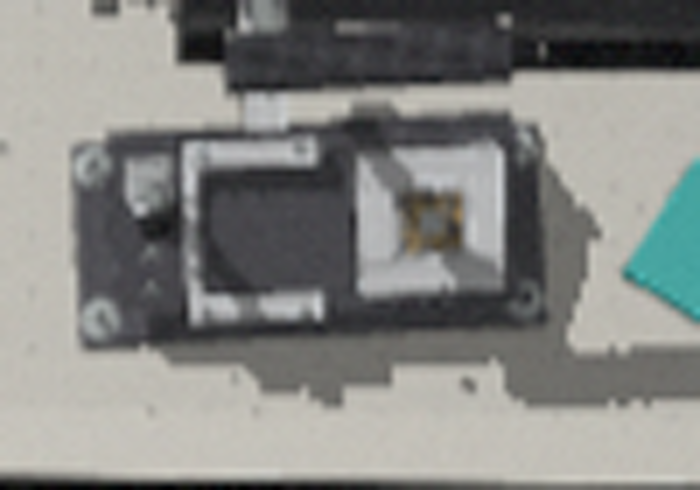

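```bash
cat > fit.py <<'E'
from h import *
from scipy.optimize import least_squares
def deckT(p):
    Rm=R.from_euler("z",p[3]).as_matrix()@R.from_euler("y",-25,degrees=True).as_matrix()
    return Rm,np.array(p[:3])
def d2w(p,P):
    Rm,t=deckT(p); return (Rm@(np.atleast_2d(P)*1e-3).T).T+t
ED=[]
def quad(a,b,z):
    return [[a[0],b[0],z],[a[1],b[0],z],[a[1],b[1],z],[a[0],b[1],z]]
E
cat > run1.py <<'E'
from fit import *
cs={n:manip.camera(n) for n in("side","top")}
pts={"top":[((358,155),(29,30,11)),((502,145),(29,-30,11)),((505,292),(-31,-30,11)),((358,297),(-31,30,11)),((320,164),(27.5,46,16)),((322,290),(-27.5,46,16)),((200,175),(27.5,96,8)),((200,290),(-27.5,96,8))],
"side":[((270,420),(-31,-30,11)),((318,368),(-31,30,11)),((418,400),(29,30,11)),((325,485),(29,-30,11)),((443,358),(27.5,46,16))]}
off={"top":(300,210,7),"side":(230,220,6)}
def res(p,det=False):
    r=[]
    for n in pts:
        x,y,s=off[n]
        uv=np.array([[a/s+x-.5,b/s+y-.5] for (a,b),_ in pts[n]])
        q=proj(cs[n],d2w(p,[P for _,P in pts[n]]))
        if n=="side": q=q+np.array(p[4:6])
        r.append(q-uv)
    if det:
        for n,k in zip(pts,r): print(n,k.round(1).tolist())
    # prior z=0.06, side offset small
    return np.r_[np.concatenate(r).ravel(),(p[2]-.06)*2000,p[4]*.5,p[5]*.5]
s=least_squares(res,[.45,-.15,.06,0.05,0,0],loss="soft_l1",x_scale=[.01,.01,.01,.1,1,1])
print(s.x.round(4)); res(s.x,True)
np.save("deck.npy",s.x[:4])
mk=quad((-31,29),(-30,30),11)+quad((-27.5,27.5),(46,102),16)+[[20,116,17],[96,-18,146],[96,90,146],[0,0,0],[-27.5,96,8],[27.5,96,8]]
for a in (1.35,1.6,1.85):
    mk.append([20,116-58*np.cos(a)+3*np.sin(a),17+58*np.sin(a)+3*np.cos(a)])
for n in cs:
    q=proj(cs[n],d2w(s.x[:4],mk)); x,y,sc=off[n]
    crop(cs[n],n+"2.png",x,y,100 if n=="top" else 120,70 if n=="top" else 90,sc,q)
E
python3 run1.py
```

```text
[ 0.452  -0.1622  0.06    0.0542  1.0419  1.1532]
top [[-0.0, 0.0], [0.1, 0.7], [-0.1, -0.2], [0.3, -0.2], [-0.0, -0.2], [0.1, 0.3], [-0.4, -1.8], [0.1, 0.2]]
side [[-6.0, 5.6], [1.1, -0.4], [0.3, -1.3], [0.5, -0.3], [-1.0, 0.2]]
```

View pics/side2.png

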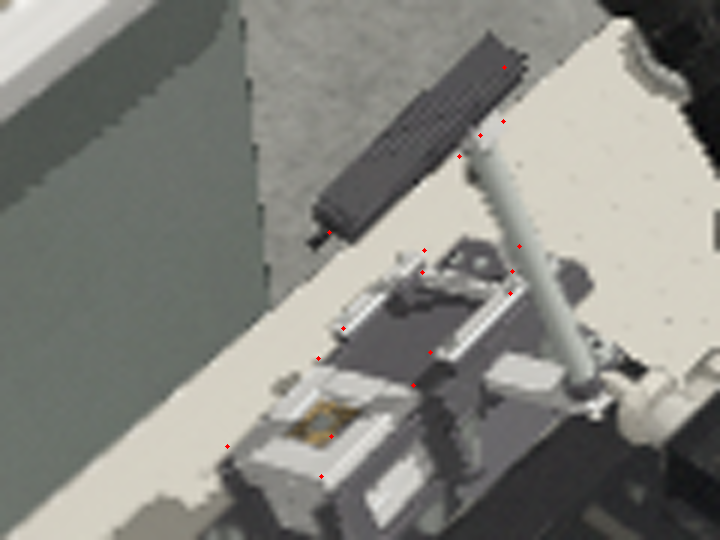

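View pics/top2.png

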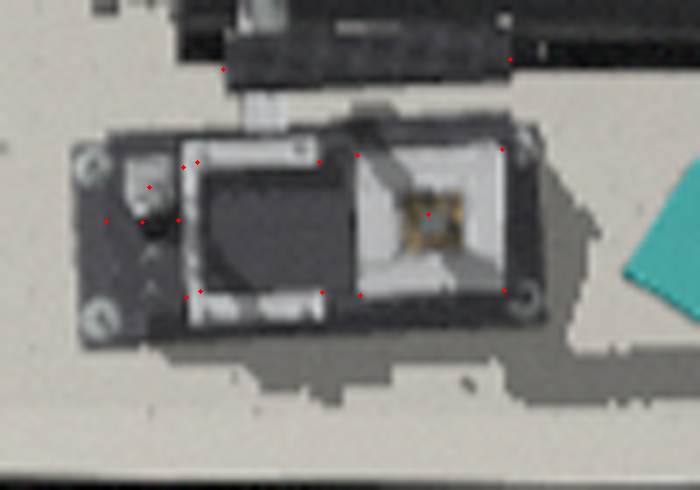

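```bash
cat > plan.py <<'E'
from fit import *
import sys
def goal(tip,tiltx=0,tilty=0):
    """tip point in deck mm (8 mm ahead of TCP); tool y=+Xd, x=+Yd, z=-Zd, then extra turn about tool axes"""
    p=np.load("deck.npy"); Rd,t=deckT(p)
    Rt=Rd@np.array([[0,1,0],[1,0,0],[0,0,-1.]])
    Rt=Rt@R.from_rotvec([tiltx,tilty,0]).as_matrix()
    P=d2w(p,[tip])[0]-Rt[:,2]*0.008
    return P,Rt
def rows(P,Rt,vmax=60,wmax=0.18,cur=None):
    o=manip.get_obs() if cur is None else None
    p0,R0=(o["position"],R.from_quat(o["ee_rot"]).as_matrix()) if cur is None else cur
    rv=R.from_matrix(R0.T@Rt).as_rotvec()
    n=int(np.ceil(max(np.linalg.norm(P-p0)*1e3/vmax,np.linalg.norm(rv)/wmax,1)))
    Rc=R0.copy(); out=[]
    for i in range(n):
        s=Rc.T@(P-p0)*1e3/n
        out.append("%.1f %.1f %.1f %.3f %.3f %.3f"%(*s,*(rv/n)))
        Rc=Rc@R.from_rotvec(rv/n).as_matrix()
    return out
def state():
    o=manip.get_obs(); p=np.load("deck.npy"); Rd,t=deckT(p)
    Rt=R.from_quat(o["ee_rot"]).as_matrix()
    tip=o["position"]+Rt[:,2]*0.008
    print("t",o["clock"].__round__(3),"tip deck",(Rd.T@(tip-t)*1e3).round(1),"F deck",(Rd.T@o["ft_force"]).round(1),"w",round(o["grip_width"],3),"q",o["joint_pos"].round(2))
E
python3 - <<'E'
from plan import *
state()
P,Rt=goal((-3,-60,110)); print(P,Rt)
for r in rows(P,Rt): print(r+";")
E
```

```text
t 1.4 tip deck [-212.5 -425.2  288.1] F deck [ 0.5 -0.3 -0.5] w 0.998 q [ 1.29  0.33 -0.06  1.46  0.02  1.35 -0.09]
[ 0.40270156 -0.22499273  0.16565148] [[-0.05419987  0.90497561  0.42199706]
 [ 0.99853011  0.04912177  0.02290586]
 [ 0.          0.42261826 -0.90630779]]
41.4 -38.0 9.2 -0.046 0.037 -0.168;
46.8 -31.0 9.3 -0.046 0.037 -0.168;
51.0 -23.2 9.9 -0.046 0.037 -0.168;
53.8 -14.9 10.9 -0.046 0.037 -0.168;
55.2 -6.2 12.5 -0.046 0.037 -0.168;
55.0 2.4 14.4 -0.046 0.037 -0.168;
53.3 10.8 16.8 -0.046 0.037 -0.168;
50.2 18.7 19.4 -0.046 0.037 -0.168;
```

Call:
arm_command(targets="41 -38 9 -0.046 0.037 -0.168; 47 -31 9 -0.046 0.037 -0.168; 51 -23 10 -0.046 0.037 -0.168; 54 -15 11 -0.046 0.037 -0.168; 55 -6 12 -0.046 0.037 -0.168", grip=0)

```text
clock: 2.02
position: [0.3126, -0.3656, 0.1939]
ee_rot: [0.84, 0.523, 0.104, 0.1]
ft_force: [1.0, 0.5, 0.7]
grip_width: 0.0
```

```bash
python3 - <<'E'
from plan import *
state()
P,Rt=goal((-3,-60,110))
for r in rows(P,Rt): print(r+";")
E
```

```text
t 2.025 tip deck [ -80.7 -196.1  176.9] F deck [1.2 0.5 0.2] w 0.0 q [ 1.21 -0.09 -0.3   2.05 -0.26  0.96  0.58]
54.5 2.8 14.6 -0.045 0.037 -0.165;
52.7 11.0 16.9 -0.045 0.037 -0.165;
49.6 18.6 19.5 -0.045 0.037 -0.165;
```

Call:
arm_command(targets="54 3 15 -0.045 0.037 -0.165; 53 11 17 -0.045 0.037 -0.165; 50 19 19 -0.045 0.037 -0.165; 0 0 0 0 0 0")

```text
clock: 2.52
position: [0.4037, -0.2239, 0.1653]
ee_rot: [0.671, 0.709, 0.157, 0.147]
ft_force: [-0.9, -0.3, -0.5]
grip_width: 0.0
```

```bash
python3 - <<'E'
from plan import *
state()
P,Rt=goal((-3,-60,40))
for r in rows(P,Rt): print(r+";")
E
```

```text
t 2.525 tip deck [ -2.2 -59.  109.2] F deck [-1.  -0.2 -0.1] w 0.0 q [ 1.03 -0.18 -0.4   2.23 -0.49  0.79  0.98]
-0.6 -0.3 34.6 -0.001 -0.001 0.000;
-0.5 -0.4 34.6 -0.001 -0.001 0.000;
```

Call:
arm_command(targets="-1 0 35 0 0 0; 0 -1 34 0 0 0; 0 0 0 0 0 0")

```text
clock: 2.9
position: [0.4305, -0.2261, 0.1014]
ee_rot: [0.674, 0.707, 0.157, 0.146]
ft_force: [-0.4, 0.3, -0.2]
grip_width: -0.001
```

```bash
python3 - <<'E'
from plan import *
state()
P,Rt=goal((-3,-60,5))
for r in rows(P,Rt): print(r+";")
for n,b in(("side",(230,220,120,90)),("top",(300,210,100,70))):
    c=manip.camera(n); crop(c,n+"3.png",*b,6 if n=="side" else 7,proj(c,d2w(np.load("deck.npy"),[[-3,-60,40],[-3,-49,40]])))
E
```

```text
t 2.9 tip deck [ -5.1 -62.6  40. ] F deck [-0.4  0.3 -0. ] w -0.001 q [ 1.01 -0.02 -0.45  2.25 -0.46  0.6   0.95]
2.6 2.2 35.0 -0.004 -0.001 -0.008;
```

View pics/side3.png

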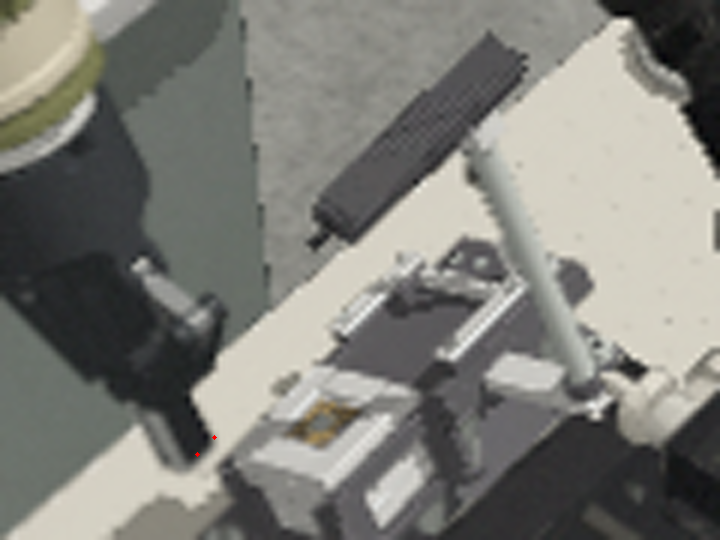

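View pics/top3.png

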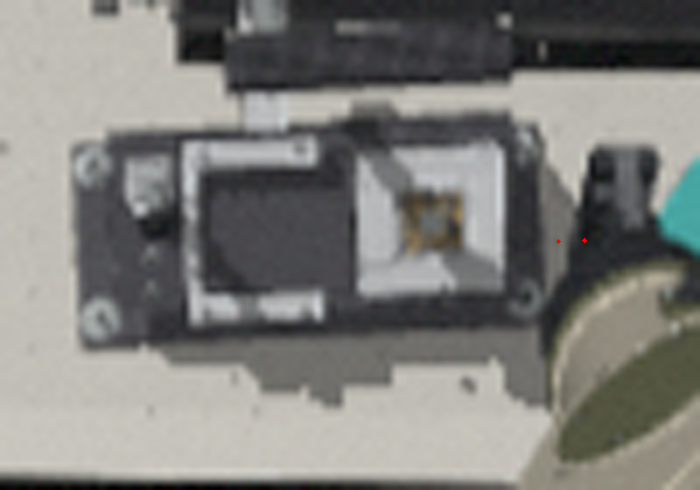

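Call:
arm_command(targets="2 2 18 -0.002 0 -0.004; 1 1 17 -0.002 0 -0.004; 0 0 0 0 0 0")

```text
clock: 3.38
position: [0.4485, -0.2231, 0.0731]
ee_rot: [0.671, 0.709, 0.157, 0.15]
ft_force: [-0.9, 0.6, -0.3]
grip_width: -0.002
```

```bash
python3 - <<'E'
from plan import *
state()
P,Rt=goal((-3,-45,5))
for r in rows(P,Rt): print(r+";")
for n,b in(("side",(230,240,120,90)),):
    c=manip.camera(n); crop(c,n+"4.png",*b,6)
E
```

```text
t 3.375 tip deck [ -0.6 -60.6   6.7] F deck [-0.9  0.7  0.1] w -0.002 q [ 0.99  0.07 -0.46  2.25 -0.43  0.5   0.93]
15.6 -2.4 1.7 0.002 0.002 0.002;
```

View pics/side4.png

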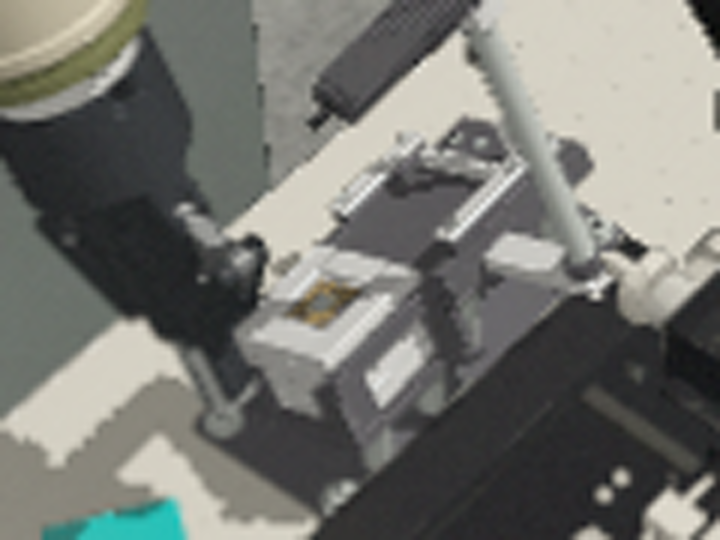

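Call:
arm_command(targets="7 -1 1 0.001 0.001 0.001; 7 -1 0 0 0 0; 0 0 0 0 0 0")

```text
clock: 3.8
position: [0.4462, -0.2082, 0.071]
ee_rot: [0.671, 0.709, 0.157, 0.15]
ft_force: [0.6, 0.3, -0.5]
grip_width: 0.005
```

```bash
python3 - <<'E'
from plan import *
state()
P,Rt=goal((-3,-30,5))
for r in rows(P,Rt,vmax=5): print(r+";")
E
```

```text
t 3.8 tip deck [ -2.8 -45.6   5.4] F deck [ 0.4  0.2 -0.7] w 0.005 q [ 0.97  0.05 -0.48  2.27 -0.44  0.49  0.91]
3.9 -0.0 0.1 0.000 0.000 0.001;
3.9 -0.0 0.1 0.000 0.000 0.001;
3.9 -0.0 0.1 0.000 0.000 0.001;
3.9 -0.0 0.1 0.000 0.000 0.001;
```

Call:
arm_command(targets="4 0 0 0 0 0; 4 0 0 0 0 0; 4 0 0 0 0 0; 4 0 0 0 0 0; 0 0 0 0 0 0")

```text
clock: 4.42
position: [0.4455, -0.1924, 0.0707]
ee_rot: [0.671, 0.709, 0.157, 0.149]
ft_force: [-0.9, 0.3, 0.5]
grip_width: -0.005
```

```bash
python3 - <<'E'
from plan import *
state()
for n,b in(("side",(230,240,120,90)),("top",(300,210,100,70))):
    c=manip.camera(n); crop(c,n+"5.png",*b,6)
state()
E
```

```text
t 4.425 tip deck [ -2.8 -29.7   5.1] F deck [-0.6  0.3  0.8] w -0.005 q [ 0.95  0.03 -0.5   2.29 -0.44  0.48  0.87]
t 4.525 tip deck [ -2.9 -29.9   5.1] F deck [-0.2  0.7  0.2] w 0.006 q [ 0.95  0.03 -0.49  2.29 -0.44  0.48  0.87]
```

View pics/side5.png

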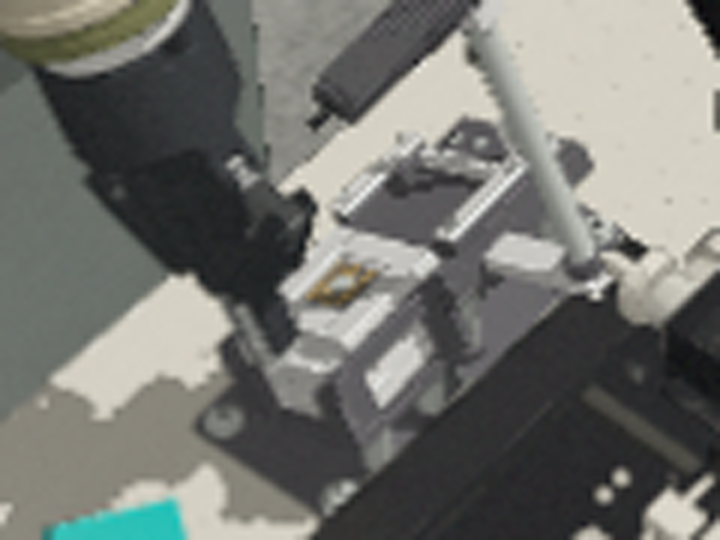

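View pics/top5.png

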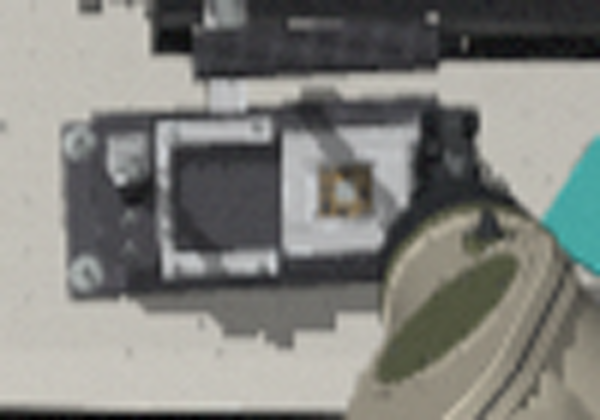

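The carrier has slid about 11 mm and the lower ones have stayed put, so I'll keep pushing.

Call:
arm_command(targets="6 0 0 0 0 0; 6 0 0 0 0 0; 6 0 0 0 0 0; 6 0 0 0 0 0; 0 0 0 0 0 0")

```text
clock: 5.15
position: [0.4441, -0.1681, 0.0706]
ee_rot: [0.671, 0.709, 0.157, 0.149]
ft_force: [1.1, 0.3, -0.8]
grip_width: -0.002
```

```bash
python3 - <<'E'
from plan import *
state()
for n,b in(("side",(230,240,120,90)),("top",(300,210,100,70))):
    c=manip.camera(n); crop(c,n+"6.png",*b,6)
state()
P,Rt=goal((-3,22,5))
for r in rows(P,Rt,vmax=5): print(r+";")
E
```

```text
t 5.15 tip deck [-2.9 -5.4  5.1] F deck [ 0.6  0.2 -1.2] w -0.002 q [ 0.93 -0.   -0.52  2.32 -0.44  0.47  0.82]
t 5.25 tip deck [-2.9 -6.   5.1] F deck [ 0.3 -0.  -0.4] w 0.005 q [ 0.93 -0.   -0.52  2.32 -0.44  0.47  0.82]
4.7 -0.0 0.0 0.000 0.000 0.000;
4.7 -0.0 0.0 0.000 0.000 0.000;
4.7 -0.0 0.0 0.000 0.000 0.000;
4.7 -0.0 0.0 0.000 0.000 0.000;
4.7 -0.0 0.0 0.000 0.000 0.000;
4.7 -0.0 0.0 0.000 0.000 0.000;
```

View pics/side6.png

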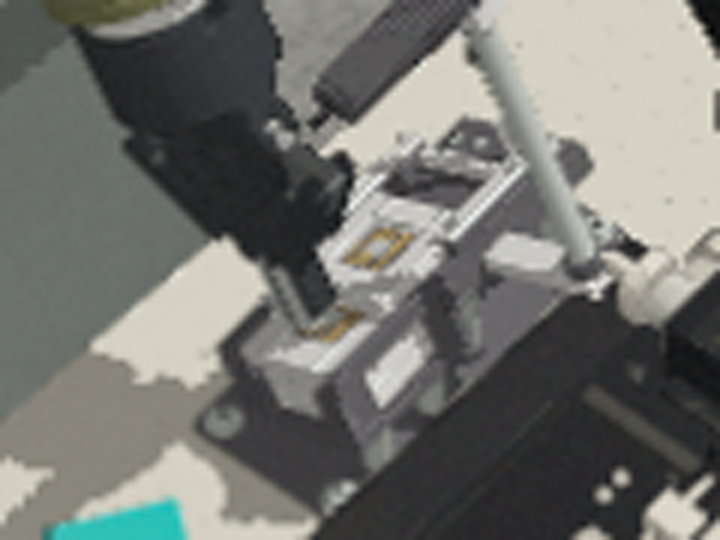

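View pics/top6.png

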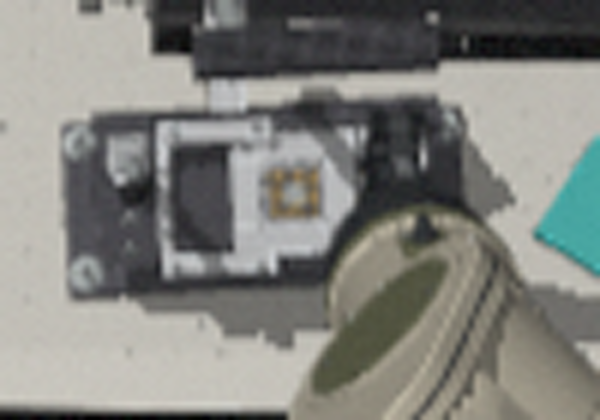

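The carrier is entering under the lips straight, and carrier_2 is still in place. Next I'll push it home.

Call:
arm_command(targets="5.5 0 0 0 0 0; 5.5 0 0 0 0 0; 5.5 0 0 0 0 0; 5.5 0 0 0 0 0; 4 0 0 0 0 0")

```text
clock: 5.88
position: [0.4427, -0.1424, 0.0707]
ee_rot: [0.671, 0.709, 0.157, 0.149]
ft_force: [0.6, -0.2, -0.3]
grip_width: 0.002
```

```bash
python3 - <<'E'
from plan import *
state()
E
```

```text
t 5.875 tip deck [-2.9 20.3  5.1] F deck [ 0.4 -0.2 -0.5] w 0.002 q [ 0.9  -0.04 -0.56  2.35 -0.43  0.45  0.75]
```

Call:
arm_command(targets="1.5 0 0 0 0 0; 1.5 0 0 0 0 0; 0 0 0 0 0 0")

```text
clock: 6.25
position: [0.4426, -0.1398, 0.0706]
ee_rot: [0.671, 0.709, 0.157, 0.149]
ft_force: [-0.6, -0.3, 0.4]
grip_width: -0.001
```

```bash
python3 - <<'E'
from plan import *
state()
for n,b in(("side",(230,240,120,90)),("top",(300,210,100,70))):
    c=manip.camera(n); crop(c,n+"7.png",*b,6)
state()
E
```

```text
t 6.25 tip deck [-2.9 22.9  5.1] F deck [-0.4 -0.2  0.7] w -0.001 q [ 0.9  -0.04 -0.56  2.35 -0.43  0.45  0.74]
t 6.35 tip deck [-2.9 22.8  5.1] F deck [ 0.1 -1.   0. ] w -0.001 q [ 0.9  -0.04 -0.56  2.35 -0.43  0.45  0.74]
```

View pics/top7.png

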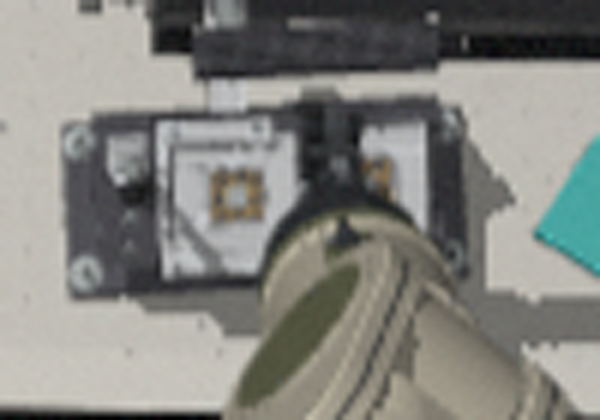

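View pics/side7.png

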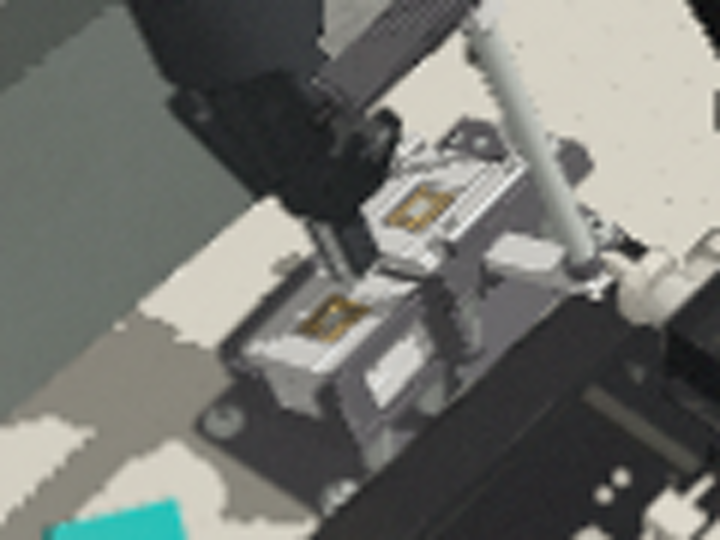

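Call:
arm_command(targets="1 0 0 0 0 0; 1 0 0 0 0 0; 0 0 0 0 0 0")

```text
clock: 6.72
position: [0.4425, -0.1381, 0.0707]
ee_rot: [0.671, 0.709, 0.157, 0.15]
ft_force: [-0.4, -2.9, -1.4]
grip_width: -0.002
```

```bash
python3 - <<'E'
from plan import *
state()
E
```

```text
t 6.725 tip deck [-2.9 24.6  5.2] F deck [-1.1 -2.8 -1. ] w -0.002 q [ 0.9  -0.04 -0.57  2.35 -0.43  0.45  0.73]
```

Call:
arm_command(targets="1 0 0 0 0 0; 0.5 0 0 0 0 0; 0 0 0 0 0 0")

```text
clock: 7.1
position: [0.4424, -0.1379, 0.071]
ee_rot: [0.671, 0.708, 0.157, 0.15]
ft_force: [-1.3, -8.4, -1.3]
grip_width: -0.002
```

```bash
python3 - <<'E'
from plan import *
state()
E
```

```text
t 7.1 tip deck [-2.8 24.8  5.4] F deck [-2.2 -8.3 -0.4] w -0.002 q [ 0.9  -0.05 -0.57  2.35 -0.43  0.45  0.73]
```

Now it is firm against the end stop, with 8 N and the tip at 24.8 (about 25 expected). Next: back off, lift square to the deck, and go beyond the lever.

Call:
arm_command(targets="-5 0 0 0 0 0; -5 0 0 0 0 0; 0 0 -40 0 0 0; 0 0 -55 0 0 0; 0 0 0 0 0 0")

```text
clock: 7.72
position: [0.4036, -0.1499, 0.1607]
ee_rot: [0.67, 0.709, 0.157, 0.153]
ft_force: [0.4, 0.3, -0.7]
grip_width: -0.002
```

```bash
python3 - <<'E'
from plan import *
state()
for n,b in(("side",(230,240,120,90)),("top",(300,210,100,70))):
    c=manip.camera(n); crop(c,n+"8.png",*b,6)
P,Rt=goal((20,142,100),0.15)
for r in rows(P,Rt,vmax=40): print(r+";")
E
```

```text
t 7.725 tip deck [ -0.5  14.9 103.4] F deck [ 0.1  0.3 -0.8] w -0.002 q [ 0.95 -0.31 -0.48  2.33 -0.52  0.75  0.84]
31.5 6.0 0.1 0.038 0.000 0.000;
31.5 6.0 -0.1 0.038 0.000 0.000;
31.5 6.0 -0.4 0.038 0.000 0.000;
31.5 6.0 -0.6 0.038 0.000 0.000;
```

View pics/side8.png

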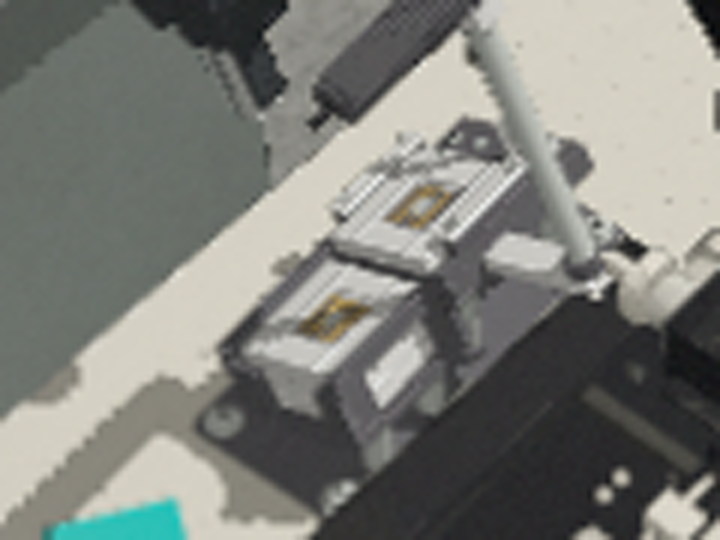

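View pics/top8.png

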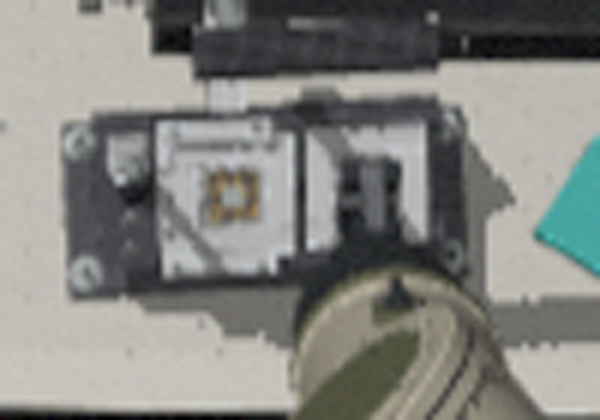

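```bash
python3 - <<'E'
from plan import *
c=manip.camera("top"); crop(c,"top9.png",305,220,30,35,20)
for a in np.arange(1.35,1.86,.05):
    print(round(a,2),proj(c,d2w(np.load("deck.npy"),[[20,116-58*np.cos(a)+3*np.sin(a),17+58*np.sin(a)+3*np.cos(a)]])).round(1),end=" ")
print(proj(c,d2w(np.load("deck.npy"),[[20,106,24],[20,126,24],[20,116,17]])))
P,Rt=goal((10,142,100),0.2)
for r in rows(P,Rt,vmax=40): print(r+";")
E
```

```text
1.35 [[325. 241.]] 1.4 [[324.  241.1]] 1.45 [[323.  241.2]] 1.5 [[321.9 241.2]] 1.55 [[320.9 241.3]] 1.6 [[319.8 241.3]] 1.65 [[318.8 241.3]] 1.7 [[317.7 241.3]] 1.75 [[316.7 241.3]] 1.8 [[315.7 241.2]] 1.85 [[314.7 241.2]] [[324.45953999 236.7079376 ]
 [317.46056017 236.9597129 ]
 [320.88812954 236.25078102]]
31.4 3.8 -0.1 0.050 0.000 0.000;
31.4 3.8 -0.2 0.050 0.000 0.000;
31.4 3.7 -0.4 0.050 0.000 0.000;
31.4 3.7 -0.6 0.050 0.000 0.000;
```

View pics/top9.png

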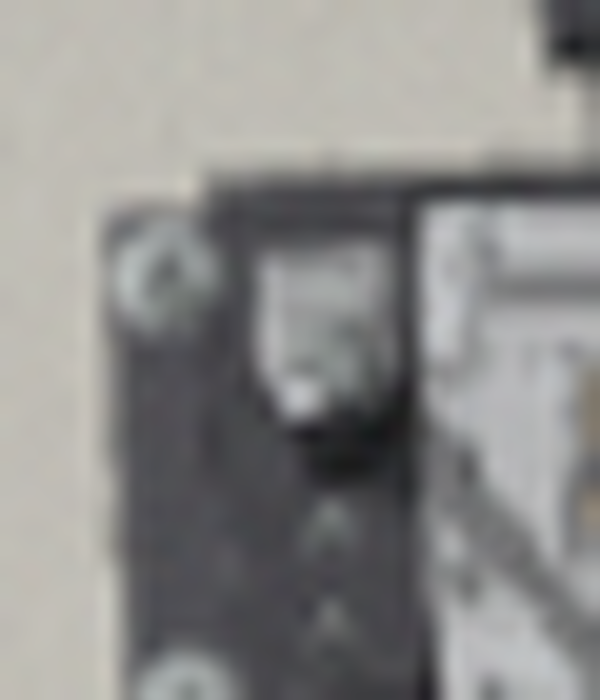

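Call:
arm_command(targets="31 4 0 0.05 0 0; 31 4 0 0.05 0 0; 31 4 0 0.05 0 0; 31 4 0 0.05 0 0; 0 0 0 0 0 0")

```text
clock: 8.5
position: [0.4113, -0.0215, 0.1615]
ee_rot: [0.681, 0.723, 0.086, 0.08]
ft_force: [0.2, -0.3, -0.4]
grip_width: -0.0
```

```bash
python3 - <<'E'
from plan import *
state()
P,Rt=goal((20,142,66),0.2)
for r in rows(P,Rt,vmax=40): print(r+";")
E
```

```text
t 8.5 tip deck [ 11.4 142.8  98.1] F deck [ 0.  -0.3 -0.4] w -0.0 q [ 0.94 -0.31 -0.85  2.22 -0.34  0.92  0.33]
-0.9 14.8 29.7 -0.001 -0.002 0.005;
```

Call:
arm_command(targets="0 7 15 0 0 0; 0 7 15 0 0 0; 0 0 0 0 0 0")

```text
clock: 8.88
position: [0.4306, -0.0227, 0.1348]
ee_rot: [0.683, 0.721, 0.086, 0.08]
ft_force: [1.0, 0.8, 0.2]
grip_width: 0.001
```

```bash
python3 - <<'E'
from plan import *
state()
for n,b in(("side",(230,220,120,90)),("top",(290,210,100,70))):
    c=manip.camera(n); crop(c,n+"10.png",*b,6)
P,Rt=goal((20,120,66),0.2)
for r in rows(P,Rt,vmax=5): print(r+";")
E
```

```text
t 8.875 tip deck [ 17.6 140.5  65.8] F deck [ 1.   0.7 -0.3] w 0.001 q [ 0.99 -0.2  -0.93  2.21 -0.25  0.83  0.25]
-4.1 0.4 0.1 -0.000 -0.000 0.000;
-4.1 0.4 0.1 -0.000 -0.000 0.000;
-4.1 0.4 0.1 -0.000 -0.000 0.000;
-4.1 0.4 0.1 -0.000 -0.000 0.000;
-4.1 0.4 0.1 -0.000 -0.000 0.000;
```

View pics/side10.png

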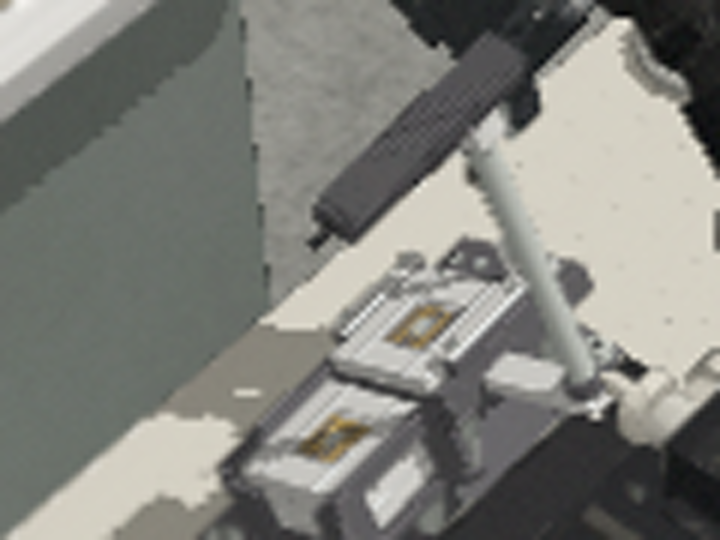

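View pics/top10.png

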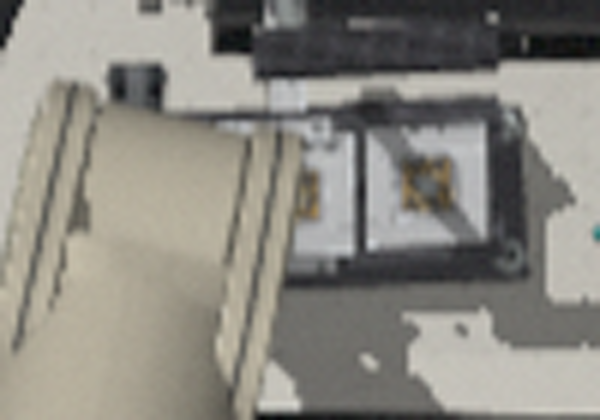

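```bash
cat > arc.py <<'E'
from plan import *
def wp(th,press=0):
    s,c=np.sin(th),np.cos(th)
    kY=116-58*c+3*s; kZ=17+58*s+3*c
    return goal((20,kY+(6.5+11)*s,kZ+6.5*c-6*s-press),0.2*min(1,max(0,(th-.5)/.9)))
def seq(ths,press=0):
    o=manip.get_obs(); cur=(o["position"],R.from_quat(o["ee_rot"]).as_matrix())
    for t in ths:
        P,Rt=wp(t,press)
        rv=R.from_matrix(cur[1].T@Rt).as_rotvec(); s=cur[1].T@(P-cur[0])*1e3
        print(round(t,2),"%.1f %.1f %.1f %.3f %.3f %.3f;"%(*s,*rv)); cur=(P,Rt)
E
python3 - <<'E'
from arc import *
seq([1.51,1.4,1.25,1.1,.95])
E
```

```text
1.51 -7.3 1.2 -3.1 -0.000 -0.001 0.000;
1.4 -6.6 -0.1 -0.4 -0.000 -0.000 0.000;
1.25 -9.2 -0.2 0.5 -0.033 0.000 0.000;
1.1 -9.2 0.0 1.7 -0.033 -0.000 0.000;
0.95 -9.0 0.1 2.8 -0.033 -0.000 0.000;
```

Call:
arm_command(targets="-7 1 -3 0 0 0; -7 0 0 0 0 0; -9 0 0.5 -0.033 0 0; 0 0 0 0 0 0")

```text
clock: 9.48
position: [0.4328, -0.0467, 0.1391]
ee_rot: [0.682, 0.719, 0.097, 0.093]
ft_force: [-0.6, -0.4, -0.8]
grip_width: 0.002
```

```bash
python3 - <<'E'
from arc import *
state()
for n,b in(("side",(230,220,120,90)),):
    c=manip.camera(n); crop(c,n+"11.png",*b,6)
state()
seq([1.1,.95,.8,.65,.5])
E
```

```text
t 9.475 tip deck [ 20.4 116.4  69.3] F deck [-0.9 -0.4 -0.5] w 0.002 q [ 0.99 -0.22 -0.87  2.23 -0.29  0.81  0.34]
t 9.525 tip deck [ 20.6 116.9  69.3] F deck [-0.   0.8 -0.3] w 0.002 q [ 0.99 -0.22 -0.87  2.23 -0.29  0.81  0.34]
1.1 -8.9 -0.6 1.7 -0.033 0.001 0.000;
0.95 -9.0 0.1 2.8 -0.033 -0.000 0.000;
0.8 -8.6 0.1 3.9 -0.033 0.000 -0.000;
0.65 -8.1 0.1 4.9 -0.033 -0.000 -0.000;
0.5 -7.3 -0.1 5.8 -0.033 0.000 -0.000;
```

View pics/side11.png

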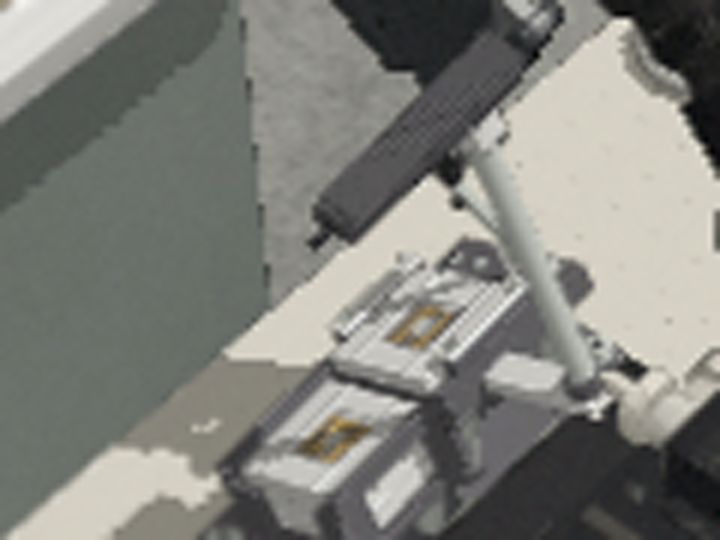

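The lever is moving; its knob now shows at crop (458,200), left of the post. I'll continue along the arc.

Call:
arm_command(targets="-9 -0.5 1.5 -0.033 0 0; -9 0 3 -0.033 0 0; -8.5 0 4 -0.033 0 0; -8 0 5 -0.033 0 0; 0 0 0 0 0 0")

```text
clock: 10.15
position: [0.4385, -0.0799, 0.1259]
ee_rot: [0.674, 0.712, 0.145, 0.137]
ft_force: [-0.1, 0.4, 1.1]
grip_width: -0.0
```

```bash
python3 - <<'E'
from arc import *
state()
for n,b in(("side",(230,220,120,90)),):
    c=manip.camera(n); crop(c,n+"12.png",*b,6)
state()
seq([.55,.45,.35,.25,.15,.05])
E
```

```text
t 10.15 tip deck [19.4 82.9 55.5] F deck [0.4 0.4 1. ] w -0.0 q [ 0.96 -0.23 -0.74  2.32 -0.43  0.64  0.56]
t 10.2 tip deck [19.9 83.1 55.7] F deck [0.4 0.5 0.5] w -0.003 q [ 0.96 -0.23 -0.74  2.32 -0.43  0.64  0.56]
0.55 -5.9 -0.0 3.4 -0.024 0.000 0.001;
0.45 -4.6 -0.0 4.1 -0.011 0.000 -0.000;
0.35 -4.1 0.0 4.4 0.000 0.000 0.000;
0.25 -3.7 -0.0 4.7 0.000 0.000 0.000;
0.15 -3.2 -0.0 4.9 0.000 0.000 0.000;
0.05 -2.6 0.0 5.1 0.000 0.000 0.000;
```

View pics/side12.png

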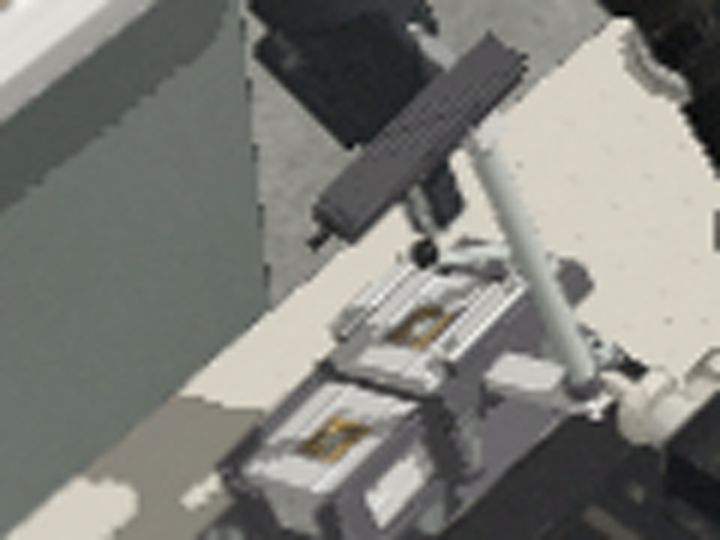

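Call:
arm_command(targets="-6 0 3.5 -0.024 0 0; -4.5 0 4 -0.011 0 0; -4 0 4.5 0 0 0; -3.5 0 4.5 0 0 0; 0 0 0 0 0 0")

```text
clock: 10.82
position: [0.4468, -0.0976, 0.1109]
ee_rot: [0.671, 0.709, 0.157, 0.149]
ft_force: [-0.1, 0.5, -0.2]
grip_width: -0.001
```

```bash
python3 - <<'E'
from arc import *
state()
for n,b in(("side",(230,220,120,90)),):
    c=manip.camera(n); crop(c,n+"13.png",*b,6)
state()
seq([.15,.1,.05,0])
E
```

```text
t 10.825 tip deck [20.  64.9 38.8] F deck [-0.1  0.5 -0.1] w -0.001 q [ 0.96 -0.17 -0.71  2.34 -0.45  0.56  0.63]
t 10.875 tip deck [20.1 64.9 39. ] F deck [ 0.2 -0.4  0.7] w -0.001 q [ 0.96 -0.17 -0.71  2.34 -0.45  0.56  0.63]
0.15 -3.2 -0.1 4.8 0.001 -0.000 0.001;
0.1 -1.4 0.0 2.5 0.000 0.000 0.000;
0.05 -1.2 -0.0 2.6 0.000 0.000 0.000;
0 -1.1 0.0 2.6 0.000 0.000 0.000;
```

View pics/side13.png

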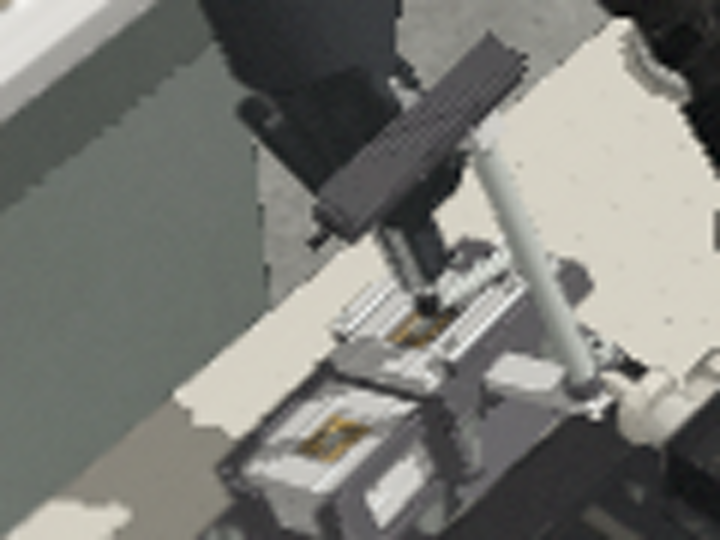

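Call:
arm_command(targets="-3 0 4.5 0 0 0; -1.5 0 2.5 0 0 0; -1 0 2.5 0 0 0; -1 0 2 0 0 0; 0 0 0 0 0 0")

```text
clock: 11.5
position: [0.452, -0.1038, 0.1007]
ee_rot: [0.671, 0.709, 0.157, 0.149]
ft_force: [0.2, 0.0, 0.3]
grip_width: 0.002
```

```bash
python3 - <<'E'
from arc import *
state()
seq([0])
E
```

```text
t 11.5 tip deck [20.1 58.3 27.5] F deck [0.4 0.  0.2] w 0.002 q [ 0.97 -0.13 -0.72  2.33 -0.43  0.52  0.63]
0 -0.3 -0.1 1.0 0.001 0.000 0.001;
```

Now I'll press gently in 1 mm steps until the force rises.

Call:
arm_command(targets="0 0 1 0 0 0; 0 0 1 0 0 0; 0 0 0 0 0 0")

```text
clock: 11.88
position: [0.4529, -0.104, 0.0992]
ee_rot: [0.671, 0.709, 0.157, 0.15]
ft_force: [-3.9, -0.1, 5.6]
grip_width: 0.001
```

```bash
python3 - <<'E'
from arc import *
state()
E
```

```text
t 11.875 tip deck [20.2 58.1 25.8] F deck [-1.2  0.1  6.7] w 0.001 q [ 0.97 -0.12 -0.72  2.33 -0.42  0.52  0.62]
```

Call:
arm_command(targets="0 0 1 0 0 0; 0 0 1 0 0 0; 0 0 0 0 0 0")

```text
clock: 12.25
position: [0.4537, -0.1041, 0.098]
ee_rot: [0.671, 0.709, 0.157, 0.15]
ft_force: [-20.7, 2.0, 27.1]
grip_width: -0.002
```

```bash
python3 - <<'E'
from arc import *
state()
E
```

```text
t 12.25 tip deck [20.5 57.9 24.4] F deck [-7.1  3.1 33.2] w -0.002 q [ 0.97 -0.12 -0.72  2.33 -0.41  0.51  0.62]
```

It is firmly down, at 33 N with no further travel to speak of. Releasing upward.

Call:
arm_command(targets="0 0 -3 0 0 0; 0 0 -20 0 0 0; 0 0 -50 0 0 0; -40 -10 -20 0 0 0; -50 -10 0 0 0 0")

```text
clock: 12.88
position: [0.4016, -0.1983, 0.1755]
ee_rot: [0.67, 0.71, 0.157, 0.152]
ft_force: [0.9, -0.4, 1.0]
grip_width: 0.0
```

Call:
arm_command(targets="-55 -10 0 0 0 0; -55 -10 0 0 0 0; -55 0 0 0 0 0; 0 0 0 0 0 0")

```text
clock: 13.38
position: [0.3914, -0.3661, 0.164]
ee_rot: [0.673, 0.707, 0.157, 0.15]
ft_force: [-0.2, 1.0, -0.7]
grip_width: 0.004
```

```bash
python3 - <<'E'
from arc import *
state()
p=np.load("deck.npy")
mk=quad((-31,29),(36,96),10)+[[20,58,20],[20,70,17],[20,116,17],[0,66,10]]
for n,b in(("side",(270,240,60,60)),("top",(300,210,80,60))):
    c=manip.camera(n); crop(c,n+"14.png",*b,10); q=proj(c,d2w(p,mk)); 
    if n=="side": q=q-[1.04,1.15]; q=q+2*np.array([1.04,1.15])*0
    crop(c,n+"14m.png",*b,10,q)
E
```

```text
t 13.375 tip deck [ -20.8 -200.3  116.5] F deck [-0.4  1.  -0.6] w 0.004 q [ 1.14  0.06 -0.26  2.02 -0.45  0.84  1.19]
```

View pics/side14.png

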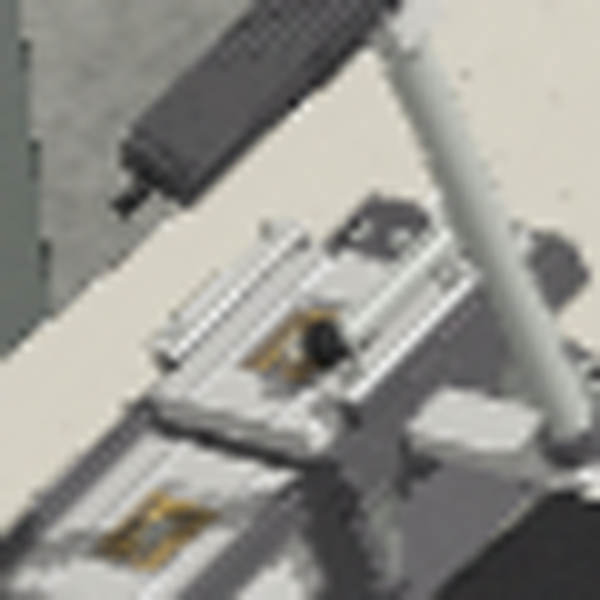

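View pics/top14.png

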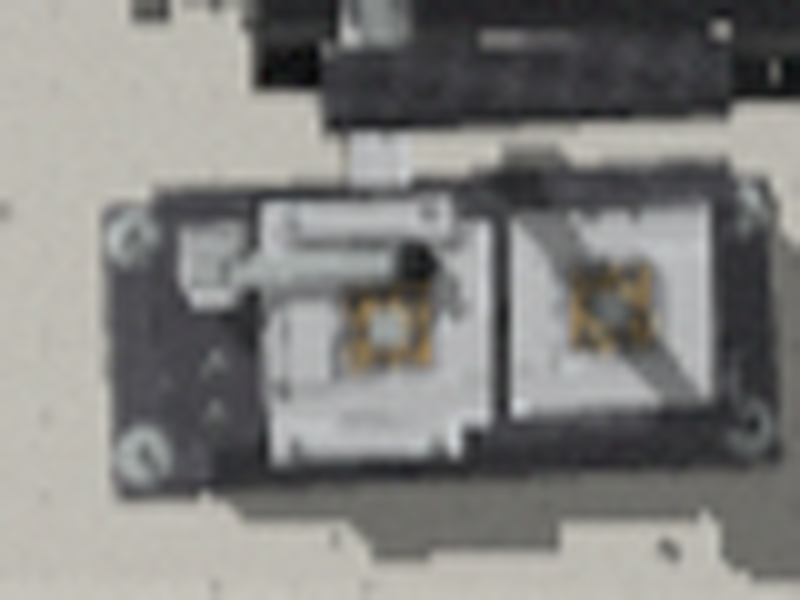

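View pics/top14m.png

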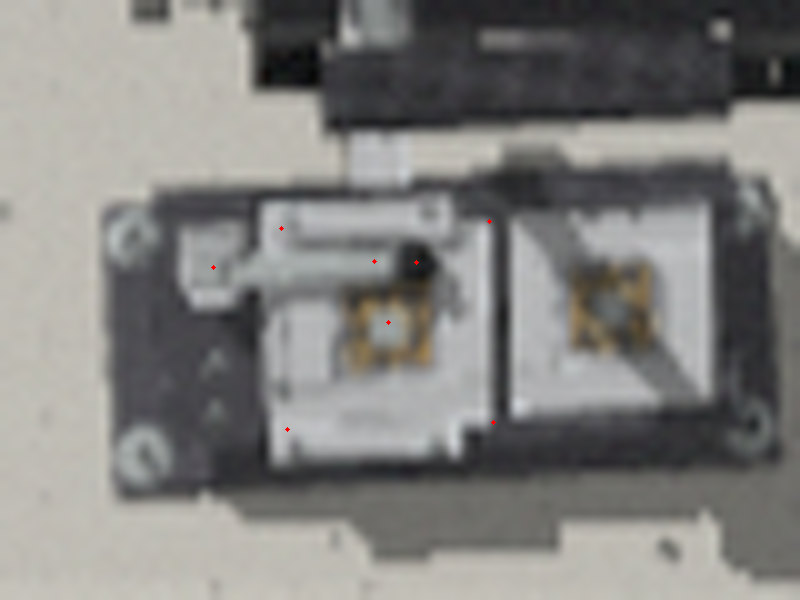

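The top view shows the lever down, with its knob at (416,262), which is where the model puts it for a closed lever. The seated carrier's rear edge is at column 492 (490 predicted). The remaining stack is in place and the arm is clear.

```bash
python3 -c "
from workcell import manip
print(manip.hand_in())"
```

```text
the job is handed in; nothing more can be done
None
```

I slid the top carrier under the lips to the end stop, closed the hold-down lever onto it, backed the arm clear and handed in. The clock read about 13.4 s before the final pictures; the hand-in reported no verdict.

- **Carrier:** I pushed it with closed fingers on its rear face. At the end stop the force rose to about 8 N, with the fingertip at deck Y 24.8 mm (25 expected). In the final top picture its rear edge is within 0.2 pixel (about 0.5 mm) of the predicted home position.
- **Lever:** I swung it over by the knob and pressed it down. The force first rose at about the expected height and peaked at 33 N. In the final top picture, with the arm clear, the knob is where the model puts it for a closed lever.
- **Other things:** Carrier_2 looked unmoved in the pictures. The arm never went near the bystanders, but I did not measure their positions again.
- **What disagreed:**
  - The two cameras differ by about 1.5 pixels at the stand, so I relied on the top view plus the contact forces.
  - The last press was firmer than the roughly 12 N I meant, and the fingertip ended about 2 mm lower than the model predicts for a closed lever. I could not tell from the pictures whether that is position error, give in the lever or the finger, or the lever sitting slightly past zero.

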